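# Slide the fuse carrier home under the busbar bridge

### The arm

A 6-joint arm with a two-finger parallel gripper is mounted at the origin on the work surface. World frame = base frame: x ahead of the robot, y to its left, z up, the work surface at z = 0. Lengths are in m, angles in rad, forces in N, time in s.
With the tool pointing down it reaches from about 0.325 to 0.9 m from the base axis. Payload 6.1 kg.
Tool frame: the origin (TCP) lies midway between the tips of the shut fingers; the grasp point (between the pads) lies robot.grasp_offset behind it (robot.grasp_offset is the distance from the TCP to the grasp point, in m); y points along the fingers, z is the direction in which the jaws open and shut, and the axes are right-handed (so a half turn about y gives the same grasp; the last joint's range is limited). The gripper opens to 85 mm and grips with 20 to 120 N. Pads are 22 mm wide; open, the fingers measure 114 mm over their backs; the gripper's body (76 mm by 85 mm) begins 54 mm behind the grasp point. The pads swing forward as they close: fully open they stand 13 mm farther back than shut.
Start: joints at [-1.474, 0.22, 1.526, -0, 1.395, -0.126], TCP at [0.138, -0.61, 0.231] pointing down, gripper open.
Joint ranges: [-2.98, 2.98], [-0.91, 2.08], [0.09, 2.57], [-1.24, 4.39], [0.2, 2.65], [-2.68, 2.68]. Speed limits (rad/s): [2.57, 2.57, 3.01, 3.14, 3.14, 3.14].

### API

Orientations are given as a unit quaternion [x, y, z, w].
In Python, from station import robot gives the robot as it stands. The module is installed in compiled form; this text tells all that it offers.
- The arm moves only by the tool carry_out, never from a script. Its argument "rows" is a list of rows, each an object of numbers: "dx", "dy", "dz": the shift along the tool's x, y, z in mm; "turn": the turn about the tool's y in degrees. A call has 1 to 8 rows; each row is the pose to reach, as a shift and turn from the pose commanded when the call began, along the tool's axes at that moment; what a row does not reach only later rows make up. A row lasts 1/12 s, in which the tool goes at most 41.7 mm and 7.16 degrees, less where a joint would pass 70% of its speed; a pose out of reach is approached as far as the arm can. A call with a gripper value outside its range is refused whole. "claw" is the opening, from -1 (shut) to 1 (fully open), so that 0 is half open, set as the call begins (left out, the last holds). The fingers move at their own pace and stop on an object; "newtons" is the grip in N (left out, the last holds). Time passes only in rows, so rows that repeat a pose let the fingers close. It gives the time, the measured TCP pose, the force and the opening at its end, in the units of the state.
- robot.observe(): the state, without advancing time (a new reading comes with each control period).
- robot.capture(name): name is "scene" or "top" or "wrist"; returns (picture, depth): 384x512x3 uint8, red, green, blue; 384x512 float32, m along the optical axis (not along the pixel's ray), 0 where there is no reading.
- robot.get_calibration(name): a dict with "fx", "fy", "cx", "cy" (pixels), "T" (4x4, takes a point from camera to world coordinates); the wrist camera has in their place "tool_from_camera" (4x4, takes a point from camera to tool coordinates, whose origin is the TCP and whose axes are the tool frame's). Camera axes: x right, y down, z forward; pixel columns grow to the right and rows downward; lengths in m; the calibration is good to about 2 mm. A picture is of the moment at which its call begins: read the wrist's pose just before it. get_calibration takes no time and is no camera call.
- robot.finish_job(): hands the job in, once; it reports no verdict.
The state is a dict: "t": time; "joints": joint angles; "dq": joint speeds; "joint_efforts": joint torques, N m; "tcp_pos": TCP position; "eef_rot": TCP orientation; "force": force on the tool from outside, world axes, zero at the start; "wrist_torque": the same for the moment, N m; "gripper_width": finger opening in m.
Only numpy, scipy, OpenCV 4.12 (cv2) and the standard library are available. Lean on these libraries where they do the work, as an engineer would, in place of code of your own. Each camera call takes 0.05 s, during which the arm holds its last target.

### The job

Put the fuse carrier into the open, flared mouth of the guide channel in the battery box base and slide it along the channel, nose first under the copper busbar bridge, until it is fully home against the end stop. Leave it lying flat and let go of it. Leave the contactor carrier and the empty carrier where they are.

Things in the scene. Friction and masses are not known exactly. Their poses are not given: they have to be found in the camera images.
- fuse_carrier: Grey sled 110 long (x) x 60 wide x 12 mm thick, 0.15-0.31 kg, loose on the table. White cartridge fuse (22 dia. x 52) lies on its front half, top at z 34. Upright grip fin on the rear half: 30 long (x), 14 thick (y), centred at x -38, y 0, top at z 70; grip it from above across the 14. Origin: centre of the underside; +x = nose (fuse end), z up.
- contactor_carrier: Bystander, leave alone: same grey sled and fin as the fuse carrier, but with a tall black block 56 x 50 mm, top at z 67, on the front half instead of the fuse. Same origin and axes.
- empty_carrier: Bystander, leave alone: same grey sled and fin as the fuse carrier, with only two pairs of small empty steel clips (top at z 24 mm) on the front half. Same origin and axes.
- box_base: Fixed grey metal base, open in front. Origin: table level, where the carrier's origin is when home; +x = insertion, away from robot. mm: floor top z 4, x -210..120. Guides: tops z 18, inner faces y +-40 for x -100..55, flaring to +-60 at x -160. Copper bridge x -5..35, underside z 52, bolts to 64, pillars y +-49..61. End stop face x 55, meets the nose. Walls 45 high at y -75, 180, x 120.
Not all that is in view belongs to the job. Leave any purple, red or turquoise look-alike of the fuse_carrier alone.

How it is judged:
By the outcome, as a careful person would: the job done as asked, in the order asked, and still so for the second after the job is handed in, with the robot touching nothing.
It also fails if it takes over 35 s, if anything falls off the work surface, if the arm or the gripper's body presses on something with over 40 N, if the wrist force passes 120 N, or if a joint passes its speed limit or range.

## Working session

There is one attempt and no reset: what is moved stays moved. The work goes in short steps, Python scripts to look and compute and a tool call to move; the robot and the scene stay as the last step left them, time stands still between calls to the robot, and variables do not carry over. Pictures are saved under pics/ and viewed, and the job is handed in when it is done.

Besides the shell and the picture viewer there is one more tool, called after "Request:" as name(argument=value, ...) on one line, values as JSON. carry_out: Moves the arm, as the interface text tells. Its arguments: {"type":"object","properties":{"rows":{"type":"array","items":{"type":"object","properties":{"dx":{"type":"number"},"dy":{"type":"number"},"dz":{"type":"number"},"turn":{"type":"number"}}}},"claw":{"type":"number"},"newtons":{"type":"number"}},"required":["rows"]}

```bash
mkdir -p pics
python3 - <<'E'
from station import robot
import cv2,numpy as np
print(robot.observe()); print(robot.grasp_offset)
for n in ("scene","top"):
    p,d=robot.capture(n); np.savez(f"{n}0.npz",p=p,d=d); cv2.imwrite(f"pics/{n}0.png",cv2.cvtColor(p,cv2.COLOR_RGB2BGR))
    print(n,robot.get_calibration(n))
print(robot.get_calibration("wrist"))
E
```

```text
{'t': 0.0, 'joints': array([-1.47406876e+00,  2.21231271e-01,  1.52760293e+00, -2.95735663e-05,
        1.39470514e+00, -1.26151828e-01]), 'dq': array([2.39139999e-05, 7.98155123e-04, 7.56024086e-04, 1.03961595e-04,
       5.28107973e-05, 1.76251091e-03]), 'joint_efforts': array([ 7.56852296e-04, -4.96899533e+01, -3.89387333e+01, -2.90096114e-04,
        1.11246121e-02,  1.32667219e-05]), 'tcp_pos': array([ 0.13804552, -0.60894489,  0.23020039]), 'eef_rot': array([-0.07863872,  0.70340841, -0.70203174,  0.07863839]), 'force': array([ 0.8184761 ,  0.68427745, -0.08730214]), 'wrist_torque': array([0.00882401, 0.04101932, 0.01674646]), 'gripper_width': 0.0855798678663871}
0.0187
scene {'fx': 496.84871772154827, 'fy': 496.84871772154827, 'cx': 257.2559968302128, 'cy': 189.45048187673214, 'T': array([[-0.0616192 ,  0.65802496, -0.75047067,  1.53272991],
       [ 0.99807882,  0.03575662, -0.05059768, -0.05127803],
       [-0.00646024, -0.75214667, -0.65896408,  1.00025053],
       [ 0.        ,  0.        ,  0.        ,  1.        ]])}
top {'fx': 348.25781600266356, 'fy': 348.25781600266356, 'cx': 255.67656173594557, 'cy': 197.4435453053171, 'T': array([[-0.0140544 , -0.99365142,  0.11162135,  0.34290614],
       [-0.99966215,  0.01152218, -0.02329858, -0.12574154],
       [ 0.02186455, -0.11191109, -0.99347765,  1.03215007],
       [ 0.        ,  0.        ,  0.        ,  1.        ]])}
{'fx': 303.8097882071065, 'fy': 303.8097882071065, 'cx': 254.89954471161082, 'cy': 191.91630022437872, 'tool_from_camera': array([[-1.02967208e-04,  9.65121723e-01,  2.61801545e-01,
        -6.61972319e-02],
       [ 3.82504175e-04, -2.61801490e-01,  9.65121668e-01,
        -1.42661120e-01],
       [ 9.99999922e-01,  1.99516067e-04, -3.42206120e-04,
         5.72342631e-04],
       [ 0.00000000e+00,  0.00000000e+00,  0.00000000e+00,
         1.00000000e+00]])}
```

View pics/scene0.png

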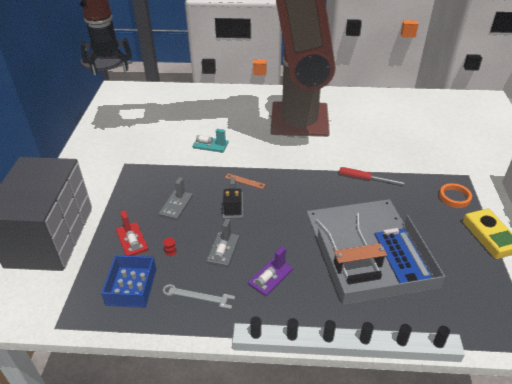

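View pics/top0.png

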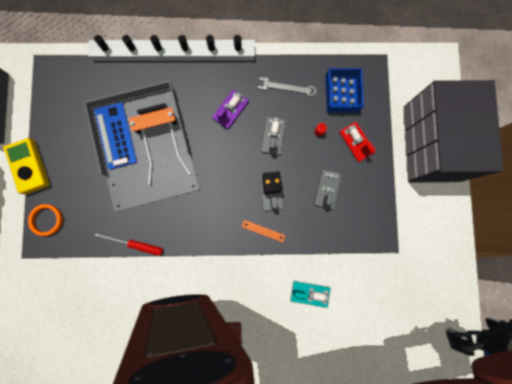

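The top view shows the grey fuse carrier at about (274,133), with its nose up (+x). The contactor carrier is at (272,190), the empty carrier at (328,188), and the box base at (145,145) with its copper bridge at (153,119). Next I'll zoom in and measure.

```bash
cat > h.py <<'E'
import numpy as np,cv2
from station import robot
def cloud(n,d,tool=None):
    c=robot.get_calibration(n)
    v,u=np.mgrid[0:384,0:512]
    P=np.stack([(u-c['cx'])/c['fx']*d,(v-c['cy'])/c['fy']*d,d,np.ones_like(d)],-1)
    T=c['T'] if 'T' in c else tool@c['tool_from_camera']
    return (P@T.T)[...,:3]
def tool(o):
    from scipy.spatial.transform import Rotation as R
    T=np.eye(4);T[:3,:3]=R.from_quat(o['eef_rot']).as_matrix();T[:3,3]=o['tcp_pos'];return T
E
python3 - <<'E'
from h import *
for n in("top","scene"):
    z=np.load(n+"0.npz");p,d=z['p'],z['d'];X=cloud(n,d);
    print(n,(d==0).mean())
    if n=="top":
        a=cv2.resize(p[70:220,70:210],None,fx=4,fy=4,interpolation=cv2.INTER_CUBIC);b=cv2.resize(p[100:180,250:310],None,fx=7,fy=7,interpolation=cv2.INTER_CUBIC)
        cv2.imwrite("pics/t_a.png",a[...,::-1]);cv2.imwrite("pics/t_b.png",b[...,::-1])
        for v,u in[(133,274),(127,275),(152,267),(141,273),(119,153),(230,300),(180,150)]:print(u,v,X[v,u])
    # copper
    hsv=cv2.cvtColor(p,cv2.COLOR_RGB2HSV)
    m=(hsv[...,0]>5)&(hsv[...,0]<16)&(hsv[...,1]>120)&(hsv[...,2]>80)&(X[...,2]>.045)&(X[...,2]<.08)&(X[...,0]>.4)
    k,l,s,c=cv2.connectedComponentsWithStats(m.astype('uint8'))
    for i in range(1,k):
        if s[i,4]>30:
            q=X[l==i]; r=cv2.minAreaRect((q[:,:2]*1000).astype('float32'));print(n,'copper',s[i],np.median(q,0),r)
    # objects at fuse carrier
    m=(X[...,0]>.42)&(X[...,0]<.62)&(X[...,1]>-.25)&(X[...,1]<-.1)&(X[...,2]>.007)&(X[...,2]<.09)
    k,l,s,c=cv2.connectedComponentsWithStats(m.astype('uint8'))
    for i in range(1,k):
        if s[i,4]>60:
            q=X[l==i]; r=cv2.minAreaRect((q[:,:2]*1000).astype('float32'));print(n,'obj',s[i],q.mean(0),q[:,2].max(),r)
            f=q[q[:,2]>.04]; 
            if len(f):print('  fin',len(f),f.mean(0),f.max(0),f.min(0))
E
```

```text
top 0.004063924153645833
274 133 [ 0.64393399 -0.20543024  0.03984586]
275 127 [ 0.66436201 -0.20934099  0.03259572]
267 152 [ 0.59395428 -0.18548003  0.01245945]
273 141 [ 0.61145465 -0.19969246  0.07014492]
153 119 [0.68262602 0.14320436 0.05703388]
300 230 [ 0.36031072 -0.27926938  0.00367854]
150 180 [0.5130124  0.16123121 0.01092692]
top copper [130 108  45  23 558] [0.6826645  0.14640517 0.05671252] ((683.4137573242188, 147.36178588867188), (40.82554626464844, 124.93534851074219), 14.814990997314453)
top obj [261 138  21  17 225] [ 0.60376871 -0.19870678  0.02803841] 0.07482278376579143 ((604.0858764648438, -197.79615783691406), (60.52336502075195, 32.74072265625), 89.0614013671875)
  fin 61 [ 0.60420442 -0.19716179  0.06678237] [ 0.61995901 -0.18926265  0.07482278] [ 0.59267894 -0.20549724  0.04091814]
top obj [260 172  23  39 769] [ 0.47196322 -0.19320275  0.04430837] 0.08073320770529047 ((475.1236877441406, -195.2827911376953), (110.01506805419922, 59.868045806884766), 4.952665328979492)
  fin 437 [ 0.4857002  -0.1935165   0.06715081] [ 0.5232233  -0.16717513  0.08073321] [ 0.42209423 -0.22053992  0.04039078]
scene 0.0042266845703125
scene copper [335 244  51  19 506] [0.68600863 0.14817524 0.05704063] ((684.7811279296875, 146.8914794921875), (42.845462799072266, 122.81840515136719), 14.257513046264648)
scene obj [223 177  22  64 806] [ 0.52179358 -0.18939607  0.04524403] 0.08061654331918777 ((520.463134765625, -187.30044555664062), (199.467041015625, 61.60203170776367), 6.547161102294922)
  fin 476 [ 0.5123324  -0.19195709  0.06365577] [ 0.61977653 -0.16554353  0.08061654] [ 0.42086582 -0.21764811  0.04003596]
```

```bash
ls pics
```

```text
scene0.png
t_a.png
t_b.png
top0.png
```

View crops.

View pics/t_a.png

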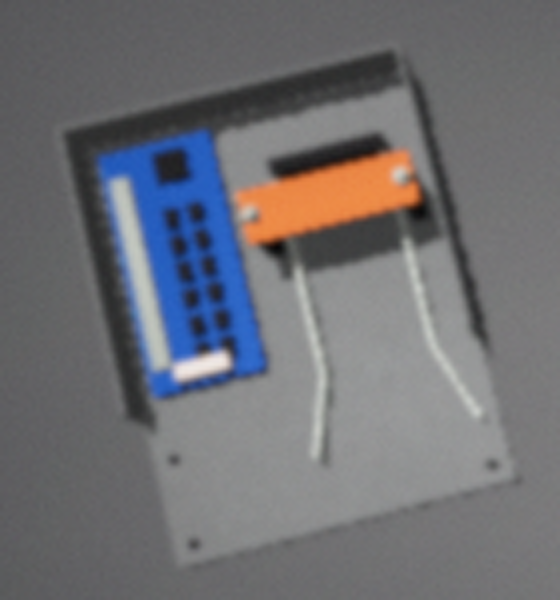

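View pics/t_b.png

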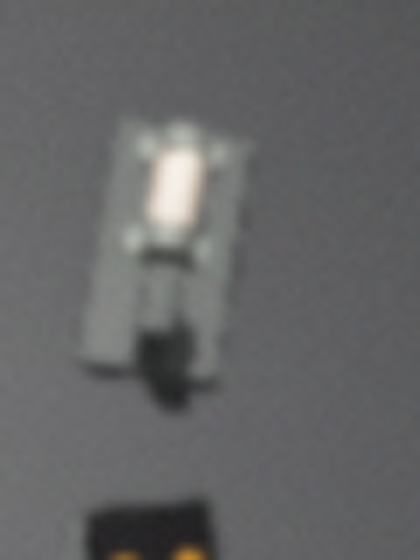

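Run:
```python
from h import *
for n in("top","scene"):
    z=np.load(n+"0.npz");p,d=z['p'],z['d'];X=cloud(n,d);
    hsv=cv2.cvtColor(p,cv2.COLOR_RGB2HSV)
    m=(X[...,0]>.565)&(X[...,0]<.72)&(X[...,1]>-.26)&(X[...,1]<-.14)&(X[...,2]>.007)&(X[...,2]<.09)
    m&=hsv[...,1]<60
    k,l,s,c=cv2.connectedComponentsWithStats(m.astype('uint8'))
    for i in range(1,k):
        if s[i,4]>100:
            q=X[l==i]
            print(n,s[i],cv2.minAreaRect((q[:,:2]*1000).astype('float32')))
            f=q[q[:,2]>.05]; print(' fin',len(f),f.mean(0)*1000,cv2.minAreaRect((f[:,:2]*1000).astype('float32')))
            g=q[(q[:,2]>.025)&(q[:,0]>.625)]; print(' fuse',len(g),g.mean(0)*1000,cv2.minAreaRect((g[:,:2]*1000).astype('float32')))
    # base outline: all metal z>.0.. region
    m=(X[...,0]>.4)&(X[...,0]<.85)&(X[...,1]>0.02)&(X[...,1]<.34)
    for lo,hi in((.036,.05),):
        mm=m&(X[...,2]>lo)&(X[...,2]<hi)&(hsv[...,1]<60); q=X[mm]; print(n,lo,len(q),cv2.minAreaRect((q[:,:2]*1000).astype('float32')))
    zz=(np.clip(X[...,2],0,.08)/.08*255).astype('uint8')
    c=(slice(70,220),slice(70,210)) if n=="top" else (slice(190,310),slice(295,445))
    cv2.imwrite(f"pics/z_{n}.png",cv2.applyColorMap(cv2.resize(zz[c],None,fx=4,fy=4,interpolation=0),cv2.COLORMAP_JET))
```

```text
top [261 117  25  38 710] ((645.7259521484375, -204.96656799316406), (59.510616302490234, 111.47428131103516), 79.86455535888672)
 fin 59 [ 605.92664342 -197.53397977   69.11729463] ((608.081298828125, -197.8611297607422), (13.42297649383545, 29.90758514404297), 79.73673248291016)
 fuse 137 [ 665.04949165 -208.0550267    32.35856422] ((665.987060546875, -208.2186279296875), (21.98093605041504, 53.704837799072266), 80.50263214111328)
top 0.036 476 ((665.501220703125, 198.62615966796875), (222.41009521484375, 257.85821533203125), 14.52461051940918)
scene [207 218  33  49 841] ((647.3627319335938, -203.52084350585938), (60.501914978027344, 114.71588134765625), 79.91932678222656)
 fin 86 [ 614.16968718 -195.91968559   64.96450275] ((610.3815307617188, -196.76715087890625), (14.96621322631836, 32.85718536376953), 81.69837951660156)
 fuse 157 [ 666.37016447 -205.15413876   34.19385191] ((660.504638671875, -205.39413452148438), (20.782066345214844, 73.11598205566406), 81.44110870361328)
scene 0.036 754 ((667.5714721679688, 198.98350524902344), (224.87515258789062, 258.0041198730469), 14.108811378479004)
```

```bash
cat >> h.py <<'E'
def go(xyz,yaw,o=None):
    """needed dx,dy,dz mm and turn deg (jaw axis = part y axis)"""
    o=o or robot.observe();T=tool(o);R=T[:3,:3]
    s=R.T@(np.array(xyz)-T[:3,3])*1000
    yy=np.array([-np.sin(yaw),np.cos(yaw),0]);b=R.T@yy
    a=np.degrees(np.arctan2(b[0],b[2])); a=(a+90)%180-90
    print('now',np.round(T[:3,3],4),'axes x',R[:,0].round(3),'y',R[:,1].round(3),'z',R[:,2].round(3),'t',round(o['t'],2),'w',round(o['gripper_width'],4),'F',o['force'].round(1))
    print('dx dy dz',s.round(1),'turn',a.round(2))
E
python3 - <<'E'
from h import *
# guides: floor z4, tops z18
O=np.array([.6698,.144]);
for n in("top","scene"):
    z=np.load(n+"0.npz");p,d=z['p'],z['d'];X=cloud(n,d)
    a=np.radians(14.4);c,s=np.cos(a),np.sin(a)
    L=(X[...,:2]-O)@np.array([[c,-s],[s,c]])*1000
    zz=X[...,2]*1000
    for x0 in range(-170,55,25):
        m=(abs(L[...,0]-x0)<12)&(abs(L[...,1])<68)&(zz>12)&(zz<24)
        y=L[...,1][m]; print(n,x0,'neg',np.round(np.median(y[y<0]),1) if (y<0).any() else None,'pos',np.round(np.median(y[y>0]),1) if (y>0).any() else None,len(y))
    m=(zz>10)&(zz<35)&(abs(L[...,1])<30)&(L[...,0]>40)&(L[...,0]<110);print('stop',L[...,0][m].min() if m.any() else None,m.sum())
    m=(zz>35)&(zz<50)&(abs(L[...,0]-60)<50)&(abs(L[...,1]+75)<20);print('wall y',np.median(L[...,1][m]))
    m=(abs(L[...,1])<60)&(abs(L[...,0]+210)<30)&(zz>2.5);print('floor front',L[...,0][m].min(),np.median(zz[m]))
yaw=np.radians(-9.9)
fin=np.array([.646-.038*np.cos(yaw),-.2045-.038*np.sin(yaw)]);print(fin)
go([fin[0],fin[1],.23],yaw)
E
```

```text
top -170 neg -60.9 pos 61.0 3
top -145 neg -56.4 pos 54.8 24
top -120 neg -48.1 pos 47.6 23
top -95 neg -41.6 pos 41.5 24
top -70 neg -41.8 pos 40.9 24
top -45 neg -41.7 pos 41.4 24
top -20 neg -41.8 pos 41.3 22
top 5 neg -47.4 pos 49.7 27
top 30 neg -60.6 pos None 2
stop 52.39793339151339 119
wall y -73.59341215119717
floor front -239.97617819463736 4.449160439942812
scene -170 neg -60.4 pos None 1
scene -145 neg -56.2 pos 57.5 28
scene -120 neg -48.4 pos 49.4 23
scene -95 neg -42.0 pos 42.0 25
scene -70 neg -41.2 pos 42.0 33
scene -45 neg -40.7 pos 42.2 28
scene -20 neg None pos None 0
scene 5 neg -59.7 pos 43.9 25
scene 30 neg -48.1 pos 49.9 81
stop 51.44847886111137 179
wall y -72.65715547693492
floor front -239.30589787517667 4.992296903359616
[ 0.60856585 -0.19796669]
now [ 0.138  -0.609   0.2303] axes x [-0.975 -0.221 -0.   ] y [-0.     0.002 -1.   ] z [ 0.221 -0.975 -0.002] t 0.1 w 0.0855 F [ 0.1 -0.4  0.2]
dx dy dz [-549.7    0.9 -296.9] turn 22.67
```

Run:
```python
from h import *
X=cloud("top",np.load("top0.npz")['d'])
m=(X[...,2]>.09)&(X[...,0]>.3)&(X[...,0]<.9)&(X[...,1]>-.8)&(X[...,1]<.4)
k,l,s,c=cv2.connectedComponentsWithStats(m.astype('uint8'))
for i in range(1,k):
    if s[i,4]>20:q=X[l==i];print(s[i],q.min(0),q.max(0))
```

```text
[ 416   80   87   98 7700] [ 0.34290614 -0.77318432  0.09004753] [ 0.74076121 -0.12574154  1.03215007]
```

Request:
carry_out(rows=[{"dx": -25,"dz": -27,"turn": 5},{"dx": -52,"dz": -56,"turn": 10},{"dx": -80,"dz": -86,"turn": 15},{"dx": -108,"dz": -116,"turn": 20},{"dx": -136,"dz": -146,"turn": 22.7},{"dx": -164,"dz": -176,"turn": 22.7},{"dx": -192,"dz": -206,"turn": 22.7},{"dx": -220,"dz": -236,"turn": 22.7}], claw=1, newtons=60)

```text
schema error: expected keys dx, dy, dz, turn
```

Run:
```python
from h import *
go([.6086,-.198,.18],np.radians(-9.9))
```

```text
now [ 0.138  -0.609   0.2303] axes x [-0.975 -0.221 -0.   ] y [-0.     0.002 -1.   ] z [ 0.221 -0.975 -0.002] t 0.1 w 0.0855 F [ 0.1 -0.4  0.2]
dx dy dz [-549.7   50.9 -296.8] turn 22.67
```

Request:
carry_out(rows=[{"dx": -25,"dy": 0,"dz": -27,"turn": 5},{"dx": -52,"dy": 0,"dz": -56,"turn": 10},{"dx": -80,"dy": 0,"dz": -86,"turn": 15},{"dx": -108,"dy": 0,"dz": -116,"turn": 20},{"dx": -136,"dy": 0,"dz": -146,"turn": 22.7},{"dx": -164,"dy": 0,"dz": -176,"turn": 22.7},{"dx": -192,"dy": 0,"dz": -206,"turn": 22.7},{"dx": -220,"dy": 0,"dz": -236,"turn": 22.7}], claw=1, newtons=60)

```text
t: 0.77
tcp_pos: [0.3008, -0.3288, 0.2309]
eef_rot: [0.061, 0.705, -0.704, -0.061]
force: [1.4, -0.1, -0.4]
gripper_width: 0.0852
```

Run:
```python
from h import *
go([.6086,-.198,.18],np.radians(-9.9))
```

```text
now [ 0.3008 -0.3288  0.2309] axes x [-0.985  0.173  0.   ] y [-0.  0. -1.] z [-0.173 -0.985 -0.   ] t 0.77 w 0.0852 F [ 1.4 -0.1 -0.4]
dx dy dz [-280.5   50.9 -182. ] turn -0.07
```

Request:
carry_out(rows=[{"dx": -35,"dy": 0,"dz": -22,"turn": 0},{"dx": -70,"dy": 5,"dz": -44,"turn": 0},{"dx": -105,"dy": 11,"dz": -67,"turn": 0},{"dx": -140,"dy": 19,"dz": -90,"turn": 0},{"dx": -176,"dy": 27,"dz": -113,"turn": 0},{"dx": -211,"dy": 35,"dz": -136,"turn": 0},{"dx": -246,"dy": 43,"dz": -159,"turn": 0},{"dx": -280,"dy": 51,"dz": -182,"turn": 0}])

```text
t: 1.43
tcp_pos: [0.6043, -0.2006, 0.1803]
eef_rot: [0.061, 0.705, -0.704, -0.061]
force: [0.7, -0.5, 0.6]
gripper_width: 0.0853
```

Request:
carry_out(rows=[{"dx": 0,"dy": 0,"dz": 0,"turn": 0},{"dx": 0,"dy": 0,"dz": 0,"turn": 0}])

```text
t: 1.6
tcp_pos: [0.6031, -0.2001, 0.1785]
eef_rot: [0.059, 0.705, -0.704, -0.062]
force: [0.2, -0.2, -0.3]
gripper_width: 0.0854
```

Run:
```python
from h import *
o=robot.observe();T=tool(o);p,d=robot.capture("wrist");X=cloud("wrist",d,T)
np.savez("w1.npz",p=p,d=d,T=T)
cv2.imwrite("pics/w1.png",p[...,::-1])
m=(X[...,2]>.05)&(X[...,2]<.085)&(np.hypot(X[...,0]-.6086,X[...,1]+.198)<.035)
f=X[m];print(len(f),f.mean(0),cv2.minAreaRect((f[:,:2]*1000).astype('float32')),np.percentile(f[:,2],95))
m=(X[...,2]>.007)&(X[...,2]<.085)&(np.hypot(X[...,0]-.646,X[...,1]+.2045)<.08)
f=X[m];print(len(f),cv2.minAreaRect((f[:,:2]*1000).astype('float32')))
go([.6086,-.198,.032],np.radians(-9.9),o)
```

```text
585 [ 0.61130954 -0.19888406  0.06889335] ((609.9356689453125, -198.60470581054688), (13.174827575683594, 29.164703369140625), 80.42535400390625) 0.07103111829756852
6817 ((646.7163696289062, -205.0062255859375), (60.093971252441406, 109.69967651367188), 79.9181900024414)
now [ 0.6031 -0.2001  0.1785] axes x [-0.986  0.169  0.004] y [-0.004  0.002 -1.   ] z [-0.169 -0.986 -0.001] t 1.6 w 0.0854 F [ 0.2 -0.2 -0.3]
dx dy dz [ -5.7 146.5  -2.8] turn 0.15
```

View pics/w1.png

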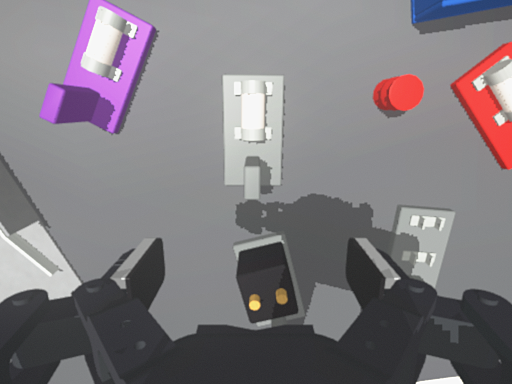

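Request:
carry_out(rows=[{"dx": -3,"dy": 15,"dz": -1,"turn": 0.1},{"dx": -6.5,"dy": 35,"dz": -2.7,"turn": 0.1},{"dx": -6.5,"dy": 60,"dz": -2.7,"turn": 0.1},{"dx": -6.5,"dy": 80,"dz": -2.7,"turn": 0.1},{"dx": -6.5,"dy": 95,"dz": -2.7,"turn": 0.1},{"dx": -6.5,"dy": 95,"dz": -2.7,"turn": 0.1},{"dx": -6.5,"dy": 95,"dz": -2.7,"turn": 0.1}])

```text
t: 2.23
tcp_pos: [0.6081, -0.2011, 0.0856]
eef_rot: [0.062, 0.705, -0.704, -0.063]
force: [1.0, 0.5, 1.1]
gripper_width: 0.0855
```

Run:
```python
from h import *
go([.6095,-.1985,.032],np.radians(-9.9))
```

```text
now [ 0.6081 -0.2011  0.0856] axes x [-0.984  0.176  0.002] y [-0.002  0.001 -1.   ] z [-0.176 -0.984 -0.   ] t 2.23 w 0.0855 F [1.  0.5 1.1]
dx dy dz [-1.  53.6 -2.8] turn -0.23
```

Request:
carry_out(rows=[{"dx": -1,"dy": 12,"dz": -2.8,"turn": -0.2},{"dx": -1,"dy": 28,"dz": -2.8,"turn": -0.2},{"dx": -1,"dy": 44,"dz": -2.8,"turn": -0.2},{"dx": -1,"dy": 53,"dz": -2.8,"turn": -0.2},{"dx": -1,"dy": 53,"dz": -2.8,"turn": -0.2},{"dx": -1,"dy": 53,"dz": -2.8,"turn": -0.2}])

```text
t: 2.73
tcp_pos: [0.6112, -0.1979, 0.0336]
eef_rot: [0.061, 0.705, -0.705, -0.061]
force: [0.0, -1.0, 0.0]
gripper_width: 0.0849
```

Run:
```python
from h import *
go([.6095,-.1985,.032],np.radians(-9.9))
p,d=robot.capture("wrist");cv2.imwrite("pics/w2.png",p[...,::-1])
```

```text
now [ 0.6112 -0.1979  0.0336] axes x [-0.985  0.171 -0.   ] y [ 0. -0. -1.] z [-0.171 -0.985 -0.   ] t 2.73 w 0.0849 F [ 0. -1.  0.]
dx dy dz [1.6 1.6 0.8] turn 0.06
```

View pics/w2.png

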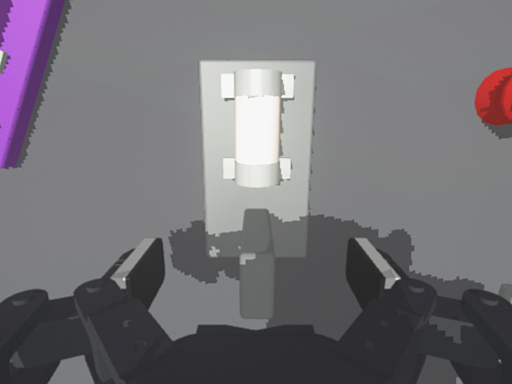

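The fin, around (256,265), is centred between the open pads at (145,270) and (365,270), and the sled is square to the jaws. I'll close on it now.

Request:
carry_out(rows=[{"dx": 1,"dy": 1,"dz": 0.5,"turn": 0},{"dx": 1,"dy": 1,"dz": 0.5,"turn": 0},{"dx": 1,"dy": 1,"dz": 0.5,"turn": 0},{"dx": 1,"dy": 1,"dz": 0.5,"turn": 0},{"dx": 1,"dy": 1,"dz": 0.5,"turn": 0},{"dx": 1,"dy": 1,"dz": 0.5,"turn": 0},{"dx": 1,"dy": 1,"dz": 0.5,"turn": 0},{"dx": 1,"dy": 1,"dz": 0.5,"turn": 0}], claw=-1, newtons=60)

```text
t: 3.45
tcp_pos: [0.6103, -0.1984, 0.0326]
eef_rot: [-0.061, -0.704, 0.705, 0.06]
force: [-1.0, -0.8, 1.4]
gripper_width: 0.0135
```

Request:
carry_out(rows=[{"dx": 0,"dy": 0,"dz": 0,"turn": 0},{"dx": 0,"dy": 0,"dz": 0,"turn": 0},{"dx": 0,"dy": 0,"dz": 0,"turn": 0}])

```text
t: 3.7
tcp_pos: [0.6103, -0.1984, 0.0326]
eef_rot: [-0.061, -0.704, 0.705, 0.06]
force: [-0.7, -0.9, 3.4]
gripper_width: 0.0132
```

Request:
carry_out(rows=[{"dx": 0,"dy": -8,"dz": 0,"turn": 0},{"dx": 0,"dy": -25,"dz": 0,"turn": 0},{"dx": 0,"dy": -45,"dz": 0,"turn": 0},{"dx": 0,"dy": -65,"dz": 0,"turn": 0},{"dx": 0,"dy": -85,"dz": 0,"turn": 0},{"dx": 0,"dy": -95,"dz": 0,"turn": 0},{"dx": 0,"dy": -95,"dz": 0,"turn": 0}])

```text
t: 4.28
tcp_pos: [0.6116, -0.1988, 0.1305]
eef_rot: [-0.062, -0.704, 0.705, 0.059]
force: [0.4, -0.1, -1.5]
gripper_width: 0.0135
```

Run:
```python
from h import *
go([.4877,.0972,.127],np.radians(14.4))
p,d=robot.capture("wrist");cv2.imwrite("pics/w3.png",p[...,::-1])
```

```text
now [ 0.6116 -0.1988  0.1305] axes x [-0.985  0.171 -0.005] y [ 0.004 -0.002 -1.   ] z [-0.171 -0.985  0.001] t 4.28 w 0.0135 F [ 0.4 -0.1 -1.5]
dx dy dz [ 172.7    2.4 -270.5] turn -24.23
```

View pics/w3.png

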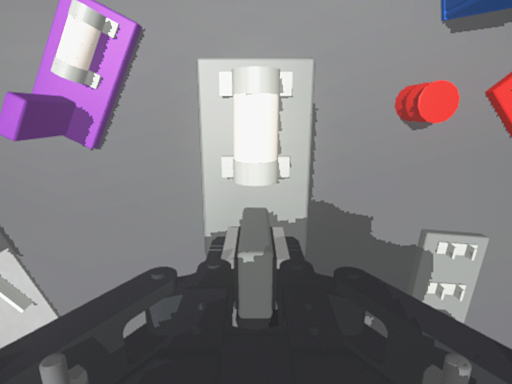

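The carrier is lifted and held square: the sled spans columns 200–312 and the fuse is at (256,125). Next I'll carry it over the channel mouth.

Request:
carry_out(rows=[{"dx": 10,"dy": 0,"dz": -15,"turn": -1},{"dx": 26,"dy": 0,"dz": -42,"turn": -4},{"dx": 44,"dy": 0,"dz": -70,"turn": -8},{"dx": 64,"dy": 0,"dz": -100,"turn": -12},{"dx": 84,"dy": 0,"dz": -131,"turn": -16},{"dx": 104,"dy": 1,"dz": -163,"turn": -20},{"dx": 124,"dy": 2,"dz": -195,"turn": -23},{"dx": 140,"dy": 2,"dz": -220,"turn": -24.2}])

```text
t: 5.0
tcp_pos: [0.5066, 0.0448, 0.1229]
eef_rot: [-0.091, 0.702, -0.701, 0.088]
force: [1.3, 0.3, -2.6]
gripper_width: 0.0132
```

Run:
```python
from h import *
go([.4877,.0972,.127],np.radians(14.4))
```

```text
now [0.5066 0.0448 0.1229] axes x [-0.968 -0.251  0.004] y [-0.004  0.001 -1.   ] z [ 0.251 -0.968 -0.002] t 5.0 w 0.0132 F [ 1.3  0.3 -2.6]
dx dy dz [  5.1  -4.  -55.4] turn 0.15
```

Request:
carry_out(rows=[{"dx": 1,"dy": 0,"dz": -10,"turn": 0},{"dx": 3,"dy": 0,"dz": -28,"turn": 0},{"dx": 5,"dy": 0,"dz": -46,"turn": 0},{"dx": 5,"dy": 0,"dz": -55,"turn": 0},{"dx": 5,"dy": 0,"dz": -55,"turn": 0},{"dx": 5,"dy": 0,"dz": -55,"turn": 0}])

```text
t: 5.5
tcp_pos: [0.491, 0.0942, 0.1246]
eef_rot: [0.089, -0.701, 0.702, -0.088]
force: [0.1, -0.3, -2.8]
gripper_width: 0.0135
```

Run:
```python
from h import *
go([.4877,.0972,.0376],np.radians(14.4))
o=robot.observe();T=tool(o);p,d=robot.capture("wrist");cv2.imwrite("pics/w4.png",p[...,::-1])
X=cloud("wrist",d,T)
m=(X[...,2]>.085)&(X[...,2]<.12)&(X[...,0]>.5)&(abs(X[...,1]-.11)<.08)
f=X[m];print(len(f),cv2.minAreaRect((f[:,:2]*1000).astype('float32')))
a=np.radians(14.4);c,s=np.cos(a),np.sin(a)
L=(X[...,:2]-[.6698,.144])@np.array([[c,-s],[s,c]])*1000;zz=X[...,2]*1000
for x0 in(-145,-120,-95,-70,-45):
    y=L[...,1][(abs(L[...,0]-x0)<6)&(abs(L[...,1])<68)&(zz>12)&(zz<24)];print(x0,np.median(y[y<0]),np.median(y[y>0]))
p,d=robot.capture("scene");cv2.imwrite("pics/s4.png",cv2.resize(p[150:320,200:460],None,fx=3,fy=3)[...,::-1])
```

```text
now [0.491  0.0942 0.1246] axes x [-0.969 -0.249  0.001] y [-0.001 -0.001 -1.   ] z [ 0.249 -0.969  0.   ] t 5.5 w 0.0135 F [ 0.1 -0.3 -2.8]
dx dy dz [ 2.3 87.  -3.7] turn 0.01
12639 ((536.4830322265625, 105.48501586914062), (89.7774429321289, 60.356422424316406), 14.309793472290039)
-145 -56.20727628212768 55.91485301644084
-120 -50.01567961643515 47.60648996978435
-95 nan 41.90921742723493
-70 -40.993866328612555 41.00169877921413
-45 -40.84540638384403 40.976325042924145
  return _methods._mean(a, axis=axis, dtype=dtype,
  ret = ret.dtype.type(ret / rcount)
```

View pics/w4.png

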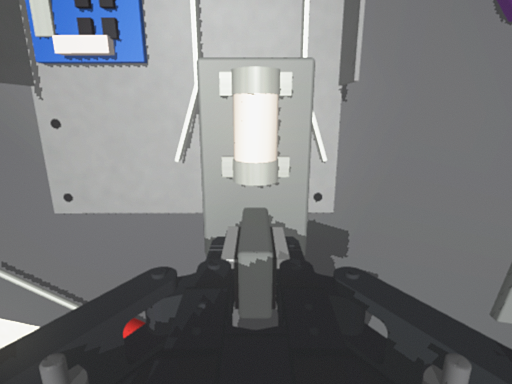

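View pics/s4.png

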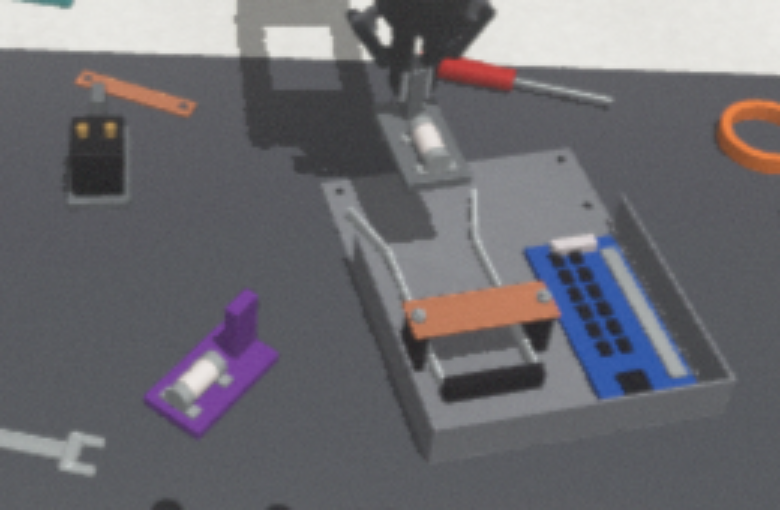

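Lined up: guides at ±41 about the channel axis, carrier yaw 14.3°, bridge ahead. I'll correct 3.7 mm sideways and lower into the mouth.

Request:
carry_out(rows=[{"dx": 2.3,"dy": 10,"dz": -3.7,"turn": 0},{"dx": 2.3,"dy": 28,"dz": -3.7,"turn": 0},{"dx": 2.3,"dy": 46,"dz": -3.7,"turn": 0},{"dx": 2.3,"dy": 64,"dz": -3.7,"turn": 0},{"dx": 2.3,"dy": 75,"dz": -3.7,"turn": 0},{"dx": 2.3,"dy": 78,"dz": -3.7,"turn": 0},{"dx": 2.3,"dy": 78,"dz": -3.7,"turn": 0},{"dx": 2.3,"dy": 78,"dz": -3.7,"turn": 0}])

```text
t: 6.27
tcp_pos: [0.4885, 0.0974, 0.0477]
eef_rot: [0.088, -0.702, 0.702, -0.088]
force: [1.0, 0.0, -1.9]
gripper_width: 0.0136
```

Run:
```python
from h import *
go([.4877,.0972,.0366],np.radians(14.4))
```

```text
now [0.4885 0.0974 0.0477] axes x [-0.969 -0.248 -0.001] y [ 0.001  0.    -1.   ] z [ 0.248 -0.969  0.   ] t 6.27 w 0.0136 F [ 1.   0.  -1.9]
dx dy dz [ 0.8 11.1 -0. ] turn -0.06
```

Request:
carry_out(rows=[{"dx": 0,"dy": 4,"dz": 0,"turn": 0},{"dx": 0,"dy": 8,"dz": 0,"turn": 0},{"dx": 0,"dy": 10,"dz": 0,"turn": 0},{"dx": 0,"dy": 10.5,"dz": 0,"turn": 0},{"dx": 0,"dy": 11,"dz": 0,"turn": 0},{"dx": 0,"dy": 11,"dz": 0,"turn": 0}])

```text
t: 6.77
tcp_pos: [0.4881, 0.0975, 0.0366]
eef_rot: [0.088, -0.702, 0.702, -0.088]
force: [-1.1, 0.6, -1.3]
gripper_width: 0.0134
```

Request:
carry_out(rows=[{"dx": -5,"dy": 0.4,"dz": 0,"turn": 0},{"dx": -15,"dy": 0.4,"dz": 0,"turn": 0},{"dx": -28,"dy": 0.4,"dz": 0,"turn": 0},{"dx": -41,"dy": 0.4,"dz": 0,"turn": 0},{"dx": -54,"dy": 0.4,"dz": 0,"turn": 0},{"dx": -65,"dy": 0.4,"dz": 0,"turn": 0},{"dx": -70,"dy": 0.4,"dz": 0,"turn": 0},{"dx": -70,"dy": 0.4,"dz": 0,"turn": 0}])

```text
t: 7.43
tcp_pos: [0.5577, 0.1151, 0.0367]
eef_rot: [0.087, -0.702, 0.702, -0.089]
force: [2.8, 0.8, 1.2]
gripper_width: 0.0135
```

Run:
```python
from h import *
a=np.radians(14.4)
go([.6698-.038*np.cos(a),.144-.038*np.sin(a),.0366],a)
p,d=robot.capture("wrist");cv2.imwrite("pics/w5.png",p[...,::-1])
```

```text
now [0.5577 0.1151 0.0367] axes x [-0.969 -0.248 -0.003] y [ 0.003  0.    -1.   ] z [ 0.248 -0.969  0.   ] t 7.43 w 0.0135 F [2.8 0.8 1.2]
dx dy dz [-77.8   0.3  -0.1] turn -0.03
```

View pics/w5.png

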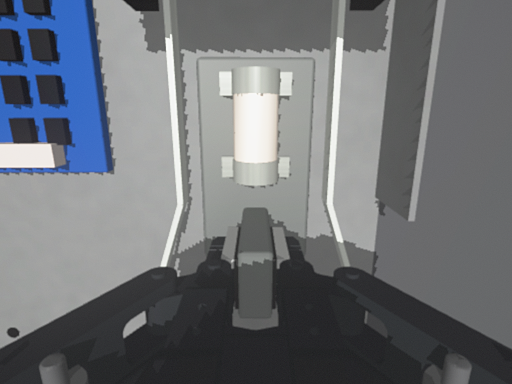

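The sled (columns 198–313) is centred between the guides (178 and 335). I'll continue under the bridge.

Request:
carry_out(rows=[{"dx": -5,"dy": 0,"dz": 0,"turn": 0},{"dx": -15,"dy": 0,"dz": 0,"turn": 0},{"dx": -28,"dy": 0,"dz": 0,"turn": 0},{"dx": -41,"dy": 0,"dz": 0,"turn": 0},{"dx": -54,"dy": 0,"dz": 0,"turn": 0},{"dx": -64,"dy": 0,"dz": 0,"turn": 0},{"dx": -69,"dy": 0,"dz": 0,"turn": 0},{"dx": -70,"dy": 0,"dz": 0,"turn": 0}])

```text
t: 8.15
tcp_pos: [0.6235, 0.1322, 0.0366]
eef_rot: [0.089, -0.701, 0.702, -0.088]
force: [-5.9, -1.4, 8.9]
gripper_width: 0.0136
```

Request:
carry_out(rows=[{"dx": -1,"dy": 0,"dz": 0,"turn": 0},{"dx": -2,"dy": 0,"dz": 0,"turn": 0},{"dx": -3,"dy": 0,"dz": 0,"turn": 0},{"dx": -4,"dy": 0,"dz": 0,"turn": 0},{"dx": -5,"dy": 0,"dz": 0,"turn": 0}])

```text
t: 8.57
tcp_pos: [0.6272, 0.1332, 0.0366]
eef_rot: [0.089, -0.701, 0.702, -0.088]
force: [-6.5, -1.8, 8.8]
gripper_width: 0.0133
```

Run:
```python
from h import *
a=np.radians(14.4)
go([.6698-.038*np.cos(a),.144-.038*np.sin(a),.0366],a)
```

```text
now [0.6272 0.1332 0.0366] axes x [-0.969 -0.248  0.002] y [-0.002 -0.    -1.   ] z [ 0.248 -0.969 -0.   ] t 8.57 w 0.0133 F [-6.5 -1.8  8.8]
dx dy dz [-6.  -0.   0.1] turn -0.03
```

Request:
carry_out(rows=[{"dx": -1,"dy": -0.2,"dz": 0,"turn": 0},{"dx": -2,"dy": -0.2,"dz": 0,"turn": 0},{"dx": -3,"dy": -0.2,"dz": 0,"turn": 0},{"dx": -4,"dy": -0.2,"dz": 0,"turn": 0}])

```text
t: 8.9
tcp_pos: [0.6311, 0.1342, 0.0366]
eef_rot: [0.089, -0.701, 0.702, -0.088]
force: [-5.7, -0.4, 7.5]
gripper_width: 0.0133
```

Request:
carry_out(rows=[{"dx": -0.7,"dy": 0,"dz": 0,"turn": 0},{"dx": -1.4,"dy": 0,"dz": 0,"turn": 0},{"dx": -2,"dy": 0,"dz": 0,"turn": 0}])

```text
t: 9.15
tcp_pos: [0.6331, 0.1347, 0.0366]
eef_rot: [0.089, -0.702, 0.702, -0.088]
force: [-4.9, -2.1, 7.4]
gripper_width: 0.0134
```

Drag is steady at about 5 N and there's no stop contact yet, so I'll continue in small steps.

Request:
carry_out(rows=[{"dx": -0.7,"dy": 0,"dz": 0,"turn": 0},{"dx": -1.4,"dy": 0,"dz": 0,"turn": 0}])

```text
t: 9.32
tcp_pos: [0.6338, 0.1349, 0.0366]
eef_rot: [0.09, -0.701, 0.702, -0.087]
force: [-11.0, -2.8, 11.5]
gripper_width: 0.0129
```

Request:
carry_out(rows=[{"dx": -0.6,"dy": 0,"dz": 0,"turn": 0},{"dx": -1.2,"dy": 0,"dz": 0,"turn": 0}])

```text
t: 9.48
tcp_pos: [0.6338, 0.1348, 0.0366]
eef_rot: [0.091, -0.701, 0.702, -0.086]
force: [-16.2, -4.8, 16.1]
gripper_width: 0.0134
```

The TCP stopped at (0.634, 0.135), and the predicted home is (0.633, 0.1345). Force is rising to 16 N, so the nose is at the stop. I'll ease the command back and release.

Request:
carry_out(rows=[{"dx": 1.2,"dy": 0,"dz": 0,"turn": 0},{"dx": 1.2,"dy": 0,"dz": 0,"turn": 0}])

```text
t: 9.65
tcp_pos: [0.6338, 0.1348, 0.0366]
eef_rot: [0.09, -0.701, 0.702, -0.087]
force: [-7.9, -2.4, 9.3]
gripper_width: 0.0133
```

Request:
carry_out(rows=[{"dx": 0,"dy": 0,"dz": 0,"turn": 0},{"dx": 0,"dy": 0,"dz": 0,"turn": 0},{"dx": 0,"dy": 0,"dz": 0,"turn": 0},{"dx": 0,"dy": 0,"dz": 0,"turn": 0},{"dx": 0,"dy": 0,"dz": 0,"turn": 0},{"dx": 0,"dy": 0,"dz": 0,"turn": 0}], claw=0)

```text
t: 10.15
tcp_pos: [0.6356, 0.1354, 0.036]
eef_rot: [-0.088, 0.702, -0.702, 0.088]
force: [0.0, -0.3, 0.5]
gripper_width: 0.0428
```

Run:
```python
from h import *
a=np.radians(14.4)
go([.6698-.038*np.cos(a),.144-.038*np.sin(a),.0366],a)
for n in("wrist","scene"):
    T=tool(robot.observe());p,d=robot.capture(n);cv2.imwrite(f"pics/{n}6.png",p[...,::-1] if n=="wrist" else cv2.resize(p[180:310,290:450],None,fx=4,fy=4)[...,::-1])
```

```text
now [0.6356 0.1354 0.036 ] axes x [-0.969 -0.248  0.   ] y [-0.  0. -1.] z [ 0.248 -0.969 -0.   ] t 10.15 w 0.0428 F [ 0.  -0.3  0.5]
dx dy dz [ 2.7 -0.6  0.2] turn -0.03
```

View pics/wrist6.png

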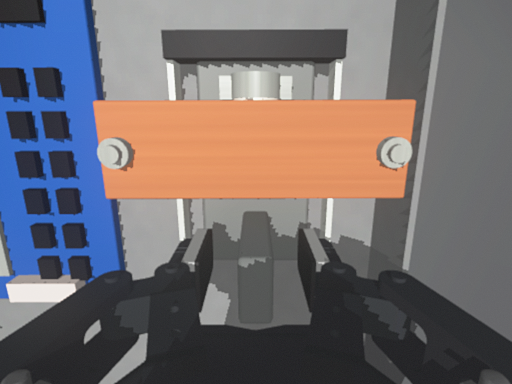

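View pics/scene6.png

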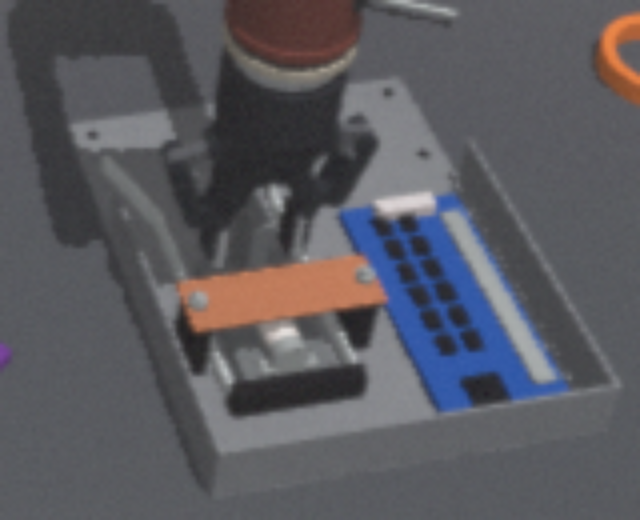

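The nose edge (row 63) meets the black stop (row 60), and the fin is free between the opened pads. Next I'll retract straight up.

Request:
carry_out(rows=[{"dx": 0,"dy": -8,"dz": 0,"turn": 0},{"dx": 0,"dy": -25,"dz": 0,"turn": 0},{"dx": 0,"dy": -45,"dz": 0,"turn": 0},{"dx": 0,"dy": -70,"dz": 0,"turn": 0},{"dx": 0,"dy": -100,"dz": 0,"turn": 0},{"dx": 0,"dy": -120,"dz": 0,"turn": 0},{"dx": 0,"dy": -120,"dz": 0,"turn": 0}])

```text
t: 10.83
tcp_pos: [0.6393, 0.1357, 0.1634]
eef_rot: [0.085, -0.701, 0.702, -0.092]
force: [0.9, 0.5, 0.7]
gripper_width: 0.043
```

Run:
```python
from h import *
a=np.radians(14.4);c,s=np.cos(a),np.sin(a)
for n in("wrist","scene"):
    o=robot.observe();T=tool(o);p,d=robot.capture(n);cv2.imwrite(f"pics/{n}7.png",p[...,::-1] if n=="wrist" else cv2.resize(p[150:320,200:460],None,fx=3,fy=3)[...,::-1])
    X=cloud(n,d,T);L=(X[...,:2]-[.6698,.144])@np.array([[c,-s],[s,c]])*1000;zz=X[...,2]*1000
    m=(zz>68)&(zz<80)&(abs(L[...,0]+38)<25)&(abs(L[...,1])<15)
    print(n,o['force'].round(1),'fin',m.sum())
    if m.sum()>5: print(cv2.minAreaRect(L[m].astype('float32')),np.median(zz[m]))
    for x0 in(-45,-25,-12,38,44,50):
        m=(abs(L[...,0]-x0)<2)&(abs(abs(L[...,1])-23)<5);print(x0,m.sum(),np.median(zz[m]) if m.any() else None)
    m=(abs(L[...,1])<20)&(zz>22)&(zz<34)&(L[...,0]>45);print('stop front',np.percentile(L[...,0][m],[0,5,20]) if m.any() else None)
```

```text
wrist [0.9 0.5 0.7] fin 618
((-37.67527389526367, -0.3532743453979492), (13.080121994018555, 29.44379234313965), 89.90412139892578) 73.8254199080473
-45 84 16.019364669218106
-25 546 195.13010806328955
-12 824 260.17861197141815
38 85 16.041111205979842
44 84 15.796154335753489
50 102 15.847666914397625
stop front [45.46025325 55.19418361 57.73295456]
scene [ 1.3 -0.3 -0.3] fin 57
((-36.81492233276367, 0.558436393737793), (31.96932601928711, 14.485063552856445), 0.6411148905754089) 74.26929617069777
-45 18 176.41232489428336
-25 73 244.4887225597282
-12 93 426.14844333627985
38 11 17.416279956594003
44 10 17.922140743332427
50 3 19.92663749121626
stop front [45.00549628 49.16117055 68.95151567]
```

View pics/wrist7.png

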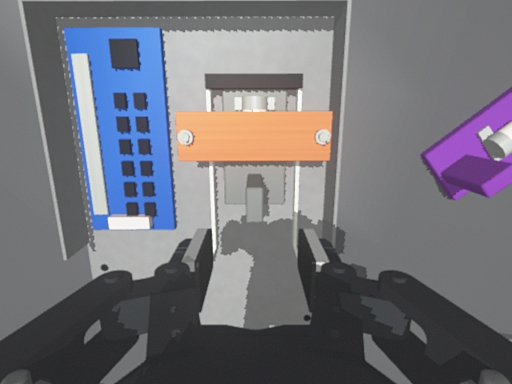

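View pics/scene7.png

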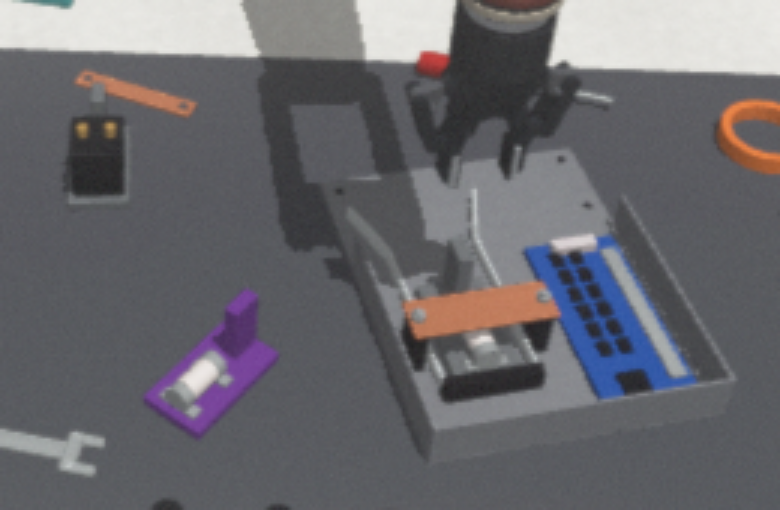

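Fin at x −37.7 (home −38), fin top z 73.8 (expected 74), sled top 16 mm front and rear. It lies flat, at home and released, so I'm handing in.

```bash
python3 -c "
from station import robot
print(robot.finish_job())"
```

```text
the job is handed in; nothing more can be done
None
```

The fuse carrier is home against the end stop, lying flat and released. I gripped it by its fin, lowered it into the flared mouth of the channel and slid it nose first under the busbar bridge. I handed the job in at about 11 s.

**End stop:** The tool stopped about 1 mm past the predicted home position. The force then rose from about 5 N of sliding drag to about 17 N horizontally, and I eased off before letting go.

**Last wrist view, arm raised clear:**

| Check | Measured | Expected |
|---|---|---|
| Fin position along the channel | −37.7 mm | −38 mm |
| Fin offset sideways | −0.4 mm | 0 mm |
| Fin yaw | within 0.1° of the channel | in line |
| Fin top height | 73.8 mm | 74 mm |
| Sled top, front and rear | 16 mm | 16 mm |

**Scene camera:** It read slightly differently: the fin at −36.8 mm along the channel and the sled front 1–4 mm higher. Those readings came from few pixels and the camera calibration is only good to about 2 mm, so I trusted the wrist view.

**Bystanders:** I did not touch the contactor carrier, the empty carrier or the coloured look-alikes. My last pictures show the contactor carrier and the purple look-alike unmoved. The empty carrier and the red and turquoise look-alikes were out of frame, so I did not check those again.

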